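# Hang the toy caddies on the display rail and bring down the keeper

## Robot

A 7-joint arm with a two-finger parallel gripper is mounted at the origin on the work surface. World frame = base frame: x ahead of the robot, y to its left, z up, the work surface at z = 0. Lengths are in m, angles in rad, forces in N, time in s.
With the tool pointing down it reaches from about 0.4 to 0.9 m from the base axis. Payload 5.6 kg.
Tool frame: the origin (TCP) lies midway between the tips of the shut fingers; the grasp point (between the pads) lies 19 mm behind it; y points along the fingers, z is the direction in which the jaws open and shut, and the axes are right-handed (so a half turn about y gives the same grasp; the last joint's range is limited). The gripper opens to 92 mm and grips with 3 to 60 N. Pads are 20 mm wide; open, the fingers measure 128 mm over their backs; the gripper's body (75 mm by 189 mm) begins 69 mm behind the grasp point.
Start: joints at [-1.161, 0.468, -0.012, 1.603, 0.006, 1.071, -0.056], TCP at [0.284, 0.584, 0.215] pointing down, gripper open.
Joint ranges: [-2.53, 2.53], [-0.31, 2.02], [-1.57, 1.55], [0.28, 2.44], [-1.29, 4.43], [0.15, 1.84], [-2.92, 2.92]. Speed limits (rad/s): [2.57, 2.57, 3.14, 3.14, 3.14, 3.14, 3.14].

## Interface

Orientations are given as a 3x3 rotation matrix whose columns are the frame's x, y, z axes.
In Python, from station import env, effector, solver, viewer, workorder, search_frame, tip_of gives the robot as it stands. Calls block until the motion is done:
- env.reach(position, orientation): joint-space move of the TCP to a pose.
- env.movel(position, frame=None, rate=0.15): straight line of the TCP; frame=None keeps the orientation; rate is the mean speed in m/s.
- env.goto_joints(angles): joint-space move.
- effector.release() and effector.grasp(squeeze=None): open the fingers fully, or close them until they stop; squeeze is the grip in N (None keeps the last).
- env.pause(seconds).
- solver.inverse_kinematics(position, orientation): joint angles nearest the present ones, or None.
- env.sense(): the state.
- viewer.read_camera(name): name is "scene" or "top" or "wrist"; returns (picture, depth): 480x640x3 uint8, red, green, blue; 480x640 float32, m along the optical axis (not along the pixel's ray), 0 where there is no reading.
- viewer.camera_info(name): a dict with "intrinsics" (3x3 intrinsics, pixels), "eye" and "rotation" of the camera in the world; the wrist camera has in their place "T_tool_cam" (4x4, takes a point from camera to tool coordinates, whose origin is the TCP and whose axes are the tool frame's). Camera axes: x right, y up, looking along -z (the intrinsics and any distortion apply to the point x, -y, -z); pixel columns grow to the right and rows downward; lengths in m; the calibration is good to about 2 mm. A picture is of the moment at which its call begins: read the wrist's pose just before it. camera_info takes no time and is no camera call.
A pose or a line that the arm cannot do raises env.PlanningError and nothing moves.
- workorder.finish_job(): hands the job in, once; it reports no verdict.
Trained networks look in the newest picture that a camera, given by its name, has taken for a name from the list of things; names that differ only in an ending like _2 or _b are one class to them, and where a whole thing is asked for, a point or a joint stands for the part that bears it (a point fixed in the world has none). Each returns a list of dicts, best first, with "score" (0 to 1); they miss things now and then, are a little off and sometimes report something else, mostly with a low value. They report only what shows in the picture. A call takes as long as a camera call. They do not tell look-alikes from the thing itself.
- search_frame(camera, name): "at" ([x, y, z] in m, in world coordinates, good to about 4 mm: the middle of the surface that is visible of it).
- tip_of(camera, name): "at" ([x, y, z] in m, in world coordinates, good to about 4 mm: a listed point, or the origin of a listed thing).
The state is a dict: "t": time; "joint_positions": joint angles; "joint_velocities": joint speeds; "tau": joint torques, N m; "ee_pos": TCP position; "tcp_rot": TCP orientation; "wrist_force": force on the tool from outside, world axes, zero at the start; "moment": the same for the moment, N m; "gripper_width": finger opening in m.
Only numpy, scipy, OpenCV 4.12 (cv2) and the standard library are available. Lean on these libraries where they do the work, as an engineer would, in place of code of your own. Each camera call takes 0.05 s, during which the arm holds its last target. There are 200 camera calls.

## Task

Get the street-side toy display ready: move the bowl that stands in the way before the rail into the wooden tray, upright, and raise the rail's hand lever to its upper mark so that the keeper bar swings clear. With the lever left there hang every caddy on the rail, its hook lifted over the front lip and fully seated behind it, then bring the lever back down to its lower mark so that the keeper stands over the hooks; leave the other toys as they are.

Things in the scene. Friction and masses are not known exactly. Their poses are not given: they have to be found in the camera images.
- rail: Pale plastic display rail fixed on the bench, 400 mm long along its y. Origin: lower front edge, middle; x to the back (away from the robot), z up. Front board x 0 to 6 mm, y +-180, top edge (the lip) at z 130. Trough behind it x 6 to 40, floor z 98; back wall x 40 to 46, top z 115. End posts at y +-188, 135 high. Caddies may hang anywhere within y +-165.
- lever (a joint): Hand lever angle (rad); lever and steel keeper bar turn together. 0: lower white mark (keep), lever leans 1.25 from upright to the robot, bar centre at rail x 18, z 149 mm, over seated hooks (bar 10 mm thick, gap 8). 1.10: upper white mark (load), lever leans 0.15 to the robot, bar at x 62, z 178, clear. Stops -0.25 and 1.35. Stays where left; takes about 3 N at the grip.
- lever_grip (a point): Middle of the lever's round black grip, 18 mm thick, 64 mm long along the rail's y, at the rail's +y end (rail y 237 mm). The lever's rod joins the grip's inner end, 32 mm towards the rail's -y; beside and outside the grip all is free. The marks are white bars on a grey arc beside the lever.
- lever_hinge (a point): Point on the hinge line level with the grip's middle (rail frame 65, 237, 125 mm); the line runs along the rail's y, lever_grip circles it at 100 mm. Fixed to the rail.
- caddy_A: Hook-on toy caddy, 0.14 to 0.28 kg, may be absent: pale pot 50 high, weighted floor, x -39 to 25, y +-33 mm, hanger 44 wide at its back. Origin on the underside, x to the back, z up. Hanger plate x 25 to 31; bridge x 25 to 53, z 94 to 100; tongue x 47 to 53, z 72 to 100: a 16 mm slot for the 6 mm lip. Seated: bridge on the lip, pot in front of the rail, underside 36 mm up, leaning to 0.15 rad.
- caddy_A_tab (a point): Middle of that caddy's grip tab on top of the hanger: 12 mm thick along its x (x 25 to 37), 44 mm wide, 35 mm high (z 100 to 135), this point at z 118. Between tab and raised keeper bar about 45 mm is free behind the tab when hung: open the fingers only a little there.
- caddy_A_tip (a point): Middle of the lower end of that caddy's hook tongue (its frame x 50, z 72 mm); fully seated it is behind the lip, about 22 mm below the lip's top. Axes as the caddy's.
- caddy_B: Hook-on toy caddy, 0.14 to 0.28 kg, may be absent: pale pot 50 high, weighted floor, x -39 to 25, y +-33 mm, hanger 44 wide at its back. Origin on the underside, x to the back, z up. Hanger plate x 25 to 31; bridge x 25 to 53, z 94 to 100; tongue x 47 to 53, z 72 to 100: a 16 mm slot for the 6 mm lip. Seated: bridge on the lip, pot in front of the rail, underside 36 mm up, leaning to 0.15 rad.
- caddy_B_tab (a point): Middle of that caddy's grip tab on top of the hanger: 12 mm thick along its x (x 25 to 37), 44 mm wide, 35 mm high (z 100 to 135), this point at z 118. Between tab and raised keeper bar about 45 mm is free behind the tab when hung: open the fingers only a little there.
- caddy_B_tip (a point): Middle of the lower end of that caddy's hook tongue (its frame x 50, z 72 mm); fully seated it is behind the lip, about 22 mm below the lip's top. Axes as the caddy's.
- caddy_C: Hook-on toy caddy, 0.14 to 0.28 kg, may be absent: pale pot 50 high, weighted floor, x -39 to 25, y +-33 mm, hanger 44 wide at its back. Origin on the underside, x to the back, z up. Hanger plate x 25 to 31; bridge x 25 to 53, z 94 to 100; tongue x 47 to 53, z 72 to 100: a 16 mm slot for the 6 mm lip. Seated: bridge on the lip, pot in front of the rail, underside 36 mm up, leaning to 0.15 rad.
- caddy_C_tab (a point): Middle of that caddy's grip tab on top of the hanger: 12 mm thick along its x (x 25 to 37), 44 mm wide, 35 mm high (z 100 to 135), this point at z 118. Between tab and raised keeper bar about 45 mm is free behind the tab when hung: open the fingers only a little there.
- caddy_C_tip (a point): Middle of the lower end of that caddy's hook tongue (its frame x 50, z 72 mm); fully seated it is behind the lip, about 22 mm below the lip's top. Axes as the caddy's.
- caddy_D: Hook-on toy caddy, 0.14 to 0.28 kg, may be absent: pale pot 50 high, weighted floor, x -39 to 25, y +-33 mm, hanger 44 wide at its back. Origin on the underside, x to the back, z up. Hanger plate x 25 to 31; bridge x 25 to 53, z 94 to 100; tongue x 47 to 53, z 72 to 100: a 16 mm slot for the 6 mm lip. Seated: bridge on the lip, pot in front of the rail, underside 36 mm up, leaning to 0.15 rad.
- caddy_D_tab (a point): Middle of that caddy's grip tab on top of the hanger: 12 mm thick along its x (x 25 to 37), 44 mm wide, 35 mm high (z 100 to 135), this point at z 118. Between tab and raised keeper bar about 45 mm is free behind the tab when hung: open the fingers only a little there.
- caddy_D_tip (a point): Middle of the lower end of that caddy's hook tongue (its frame x 50, z 72 mm); fully seated it is behind the lip, about 22 mm below the lip's top. Axes as the caddy's.
- bowl: Round silicone stacking bowl, 64 mm wide at the foot, 80 mm at the rim, 50 mm high, wall 4 mm, base 5 mm, 0.08 kg, standing on the bench close before the rail, where it would be in the caddies' way. Origin: centre of its underside; z up.
- bowl_rim (a point): Centre of the bowl's mouth, 50 mm over its underside; the middle of the rim's wall lies 38 mm out from here, all round.
- tray: Square wooden tray fixed on the bench, 150 x 150 mm, walls 6 mm thick and 35 mm high, inner floor about 6 mm over the bench, beyond the caddies at the robot's right. Origin: centre of its underside; axes along its sides.
- duck: Bystander, to be left alone: wooden pull-along duck, 115 mm long, 115 mm high. Origin at its underside.
- magnifier: Bystander, to be left alone: plastic magnifying glass lying flat, 170 mm long. Origin at its underside.
- spoon: Bystander, to be left alone: steel toy spoon lying flat, 140 mm long. Origin at its underside.
- drum: Bystander, to be left alone: red toy drum, 102 mm wide, 72 mm high. Origin at its underside.
- top_toy: Bystander, to be left alone: wooden spinning top, 48 mm wide, 50 mm high. Origin at its underside.
Not all that is in view belongs to the job. What is shaped like the caddy_B but blue or purple is not meant.

How it is judged:
By the outcome, as a careful person would: the job done as asked, in the order asked, and still so for the second after the job is handed in, with the robot touching nothing.
Of caddy_A, caddy_B, caddy_C, caddy_D only 3 to 4 are there at a start; the rules pass over those that are not, and their reading is None.
At some moment in a run one of caddy_A, caddy_B, caddy_C, caddy_D may be knocked a few centimetres aside while the robot is not near it.
It also fails if it takes over 192 s, if anything falls off the work surface, if the arm or the gripper's body presses on something with over 40 N, if the wrist force passes 120 N, or if a joint passes its speed limit or range.

## Working session

There is one attempt and no reset: what is moved stays moved. The work goes in short steps, each a Python script; the robot and the scene stay as the last script left them, time stands still between calls to the robot, and variables do not carry over. Pictures are saved under pics/ and viewed, about 12 in all and at most 16, crops included, and the job is handed in when it is done.

```bash
ls; mkdir -p pics
cat > h.py <<'E'
import numpy as np, cv2
from station import env, effector, solver, viewer, workorder, search_frame, tip_of
def shot(cam,fn=None):
    s=env.sense(); im,d=viewer.read_camera(cam)
    if fn: cv2.imwrite('pics/'+fn,im[:,:,::-1])
    return im,d,s
def cloud(cam,d,s):
    ci=viewer.camera_info(cam); K=np.array(ci['intrinsics'])
    v,u=np.mgrid[0:d.shape[0],0:d.shape[1]]
    p=np.stack([(u-K[0,2])/K[0,0]*d,-(v-K[1,2])/K[1,1]*d,-d],-1)
    if 'eye' in ci: return p@np.array(ci['rotation']).T+np.array(ci['eye'])
    T=np.array(ci['T_tool_cam']); p=p@T[:3,:3].T+T[:3,3]
    return p@np.array(s['tcp_rot']).T+np.array(s['ee_pos'])
E
python3 - <<'E'
from h import *
print(env.sense())
for c in ('scene','top'):
    print(c,viewer.camera_info(c))
    im,d,s=shot(c,c+'0.png'); np.savez('pics/'+c+'0',im=im,P=cloud(c,d,s),d=d)
    for n in ['rail','lever_grip','lever_hinge','caddy_A','caddy_A_tab','caddy_A_tip','bowl','bowl_rim','tray']:
        print(n,[(np.round(r['at'],3).tolist(),round(r['score'],2)) for r in tip_of(c,n)])
print(viewer.camera_info('wrist'))
print(env.sense()['t'])
E
```

```text
pics
{'t': 0.0, 'joint_positions': array([-1.16098127,  0.46836651, -0.01162964,  1.60361913,  0.00598671,
        1.07136345, -0.05630585]), 'joint_velocities': array([-1.10174423e-04,  3.31734692e-05,  4.38334814e-04, -1.37547024e-03,
        8.78837934e-04,  8.29109685e-04,  4.49347914e-04]), 'tau': array([-1.45590971e-04, -5.20580006e+01, -1.25706379e-02, -2.43738270e+01,
       -5.66450029e-02,  1.73999491e-02,  1.79890826e-04]), 'ee_pos': array([0.28416799, 0.58395602, 0.21364912]), 'tcp_rot': array([[ 8.99196244e-01, -6.64396119e-04,  4.37545053e-01],
       [-4.37545547e-01, -1.58828408e-03,  8.99194846e-01],
       [ 9.75242754e-05, -9.99998518e-01, -1.71888264e-03]]), 'wrist_force': array([-0.30567951,  0.23875279, -0.33959594]), 'moment': array([-0.01792754,  0.02742874,  0.01251619]), 'gripper_width': 0.09168760754208634}
scene {'intrinsics': array([[542.27724918,   0.        , 321.45329975],
       [  0.        , 542.27724918, 240.4181973 ],
       [  0.        ,   0.        ,   1.        ]]), 'eye': array([ 1.13746452, -0.93699342,  1.13839771]), 'rotation': array([[ 0.
[... 1339 characters left out ...]
 0.02, 0.072], 0.9)]
bowl [([0.534, -0.077, -0.007], 0.68)]
bowl_rim [([0.588, -0.043, -0.003], 0.71), ([0.534, -0.08, 0.052], 0.66)]
tray [([0.489, -0.432, -0.0], 0.89)]
{'intrinsics': array([[380.84265056,   0.        , 316.23288215],
       [  0.        , 380.84265056, 245.04607724],
       [  0.        ,   0.        ,   1.        ]]), 'T_tool_cam': array([[-6.73496380e-04, -9.68335818e-01, -2.49650336e-01,
        -6.89643200e-02],
       [ 1.32193366e-03,  2.49649312e-01, -9.68335414e-01,
        -1.70913906e-01],
       [ 9.99998899e-01, -9.82191578e-04,  1.11193780e-03,
        -1.87656772e-04],
       [ 0.00000000e+00,  0.00000000e+00,  0.00000000e+00,
         1.00000000e+00]])}
1.0
```

View pics/scene0.png

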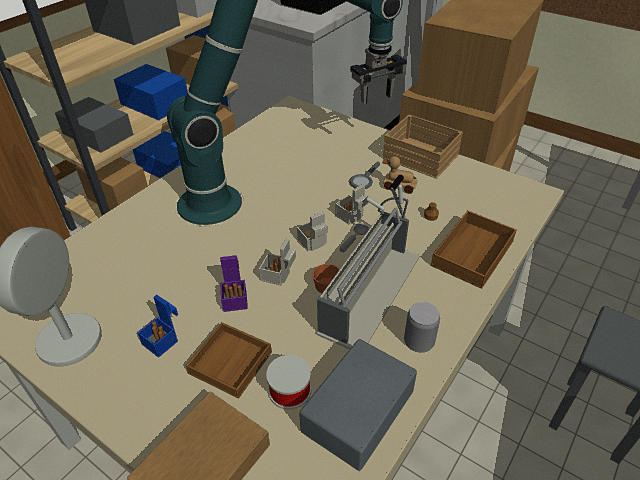

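View pics/top0.png

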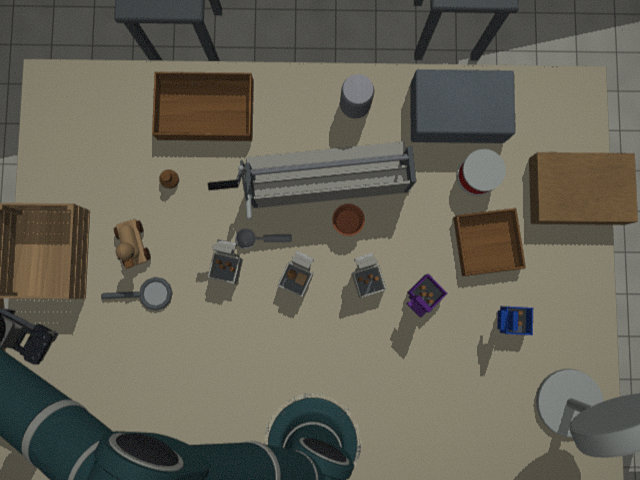

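Run:
```python
from h import *
for c in ('scene','top'):
    shot(c)
    for n in ['caddy_B','caddy_B_tab','caddy_C','caddy_C_tab','caddy_C_tip','caddy_D','duck','drum','top_toy']:
        print(c,n,[(np.round(r['at'],3).tolist(),round(r['score'],2)) for r in tip_of(c,n)])
    print([(np.round(r['at'],3).tolist(),round(r['score'],2)) for r in search_frame(c,'caddy_A')])
```

```text
scene caddy_B [([0.358, -0.267, -0.004], 0.87), ([0.398, -0.128, -0.004], 0.68), ([0.297, -0.483, 0.0], 0.65), ([0.403, 0.043, -0.0], 0.49)]
scene caddy_B_tab [([0.299, -0.453, 0.117], 0.89), ([0.332, -0.245, 0.119], 0.78), ([0.423, -0.121, 0.116], 0.76)]
scene caddy_C [([0.66, -0.404, -0.002], 0.66), ([0.538, -0.082, 0.049], 0.5), ([0.592, -0.034, -0.0], 0.37)]
scene caddy_C_tab []
scene caddy_C_tip [([0.64, 0.365, 0.004], 0.29)]
scene caddy_D [([0.426, 0.215, -0.002], 0.84), ([0.402, 0.044, -0.001], 0.32)]
scene duck [([0.477, 0.446, -0.003], 0.71), ([0.489, 0.126, 0.0], 0.46)]
scene drum [([0.658, -0.404, -0.001], 0.73)]
scene top_toy [([0.635, 0.364, 0.004], 0.52)]
[([0.426, 0.023, 0.045], 0.69)]
top caddy_B [([0.3, -0.482, 0.001], 0.74), ([0.392, -0.132, -0.002], 0.71), ([0.355, -0.269, -0.002], 0.6)]
top caddy_B_tab [([0.427, -0.122, 0.115], 0.95), ([0.335, -0.246, 0.12], 0.83), ([0.297, -0.45, 0.123], 0.75), ([0.392, -0.132, 0.001], 0.53)]
top caddy_C [([0.628, 0.204, 0.123], 0.4), ([0.656, -0.407, 0.003], 0.4)]
top caddy_C_tab []
top caddy_C_tip [([0.486, -0.434, -0.0], 0.71)]
top caddy_D [([0.422, 0.218, 0.0], 0.92)]
top duck [([0.476, 0.447, 0.002], 0.6)]
top drum [([0.653, -0.405, 0.003], 0.96), ([0.473, 0.205, 0.075], 0.66)]
top top_toy [([0.393, 0.046, -0.0], 0.63), ([0.633, 0.361, -0.002], 0.57)]
[([0.398, 0.039, 0.044], 0.91)]
```

```bash
cat >> h.py <<'E'
O=np.array([.5912,-.0375,0]); YAW=.115
def Rz(t): c,s=np.cos(t),np.sin(t); return np.array([[c,-s,0],[s,c,0],[0,0,1.]])
def W(x,y,z): return O+Rz(YAW)@np.array([x,y,z])/1000.   # rail mm -> world
def tool(t): return Rz(t)@np.array([[1,0,0],[0,0,1],[0,-1,0.]])  # jaws along y at yaw t, pointing down
def st(tag=''):
    s=env.sense(); print(tag,'t%.1f'%s['t'],'p',np.round(s['ee_pos'],4),'F',np.round(s['wrist_force'],1),'w%.4f'%s['gripper_width']); return s
def look(cam,names,f=tip_of):
    for n in names: print(' ',cam,n,[(np.round(r['at'],3).tolist(),round(r['score'],2)) for r in f(cam,n)][:4])
E
python3 - <<'E'
from h import *
p=env.sense()['ee_pos'].copy(); p[2]=.34; env.movel(p,rate=.3)
b=np.array([.5345,-.081,0]); g=b-Rz(YAW)@[0,.038,0]
env.reach(np.array([g[0]-.03,g[1]+.01,.26]),tool(YAW))
st()
im,d,s=shot('wrist','w1.png'); look('wrist',['bowl','bowl_rim','caddy_B','caddy_B_tab','rail'])
P=cloud('wrist',d,s).reshape(-1,3)
m=(abs(P[:,2]-.049)<.006)&(np.linalg.norm(P[:,:2]-b[:2],axis=1)<.055)
q=P[m,:2]; (x,y),r=cv2.minEnclosingCircle(q.astype(np.float32)); print('rim',m.sum(),x,y,r,np.median(P[m,2]))
q=(P-O)@Rz(YAW)
for y0 in range(-175,76,25):
    m=(abs(q[:,1]*1e3-y0)<12)&(q[:,0]>-.03)&(q[:,0]<.016)&(abs(q[:,2]-.130)<.003)
    if m.sum()>5: print(y0,m.sum(),np.round(1e3*np.percentile(q[m,0],[3,50,97]),1),np.median(q[m,2]))
E
```

```text
t5.3 p [ 0.5092 -0.108   0.2599] F [ 0.4  0.5 -0.6] w0.0921
  wrist bowl [([0.534, -0.082, 0.053], 0.63)]
  wrist bowl_rim [([0.536, -0.083, 0.052], 0.94), ([0.422, -0.12, 0.119], 0.16)]
  wrist caddy_B [([0.36, -0.272, 0.002], 0.96), ([0.4, -0.133, 0.003], 0.88)]
  wrist caddy_B_tab []
  wrist rail [([0.592, -0.039, -0.002], 0.84)]
rim 1168 0.5366755723953247 -0.08222401142120361 0.03977372497320175 0.05027535862409464
-150 140 [-1.   1.5  4.9] 0.13055546202209473
-125 221 [-1.1  0.9  4.9] 0.13064975263548498
-100 219 [-1.   1.1  4.7] 0.1306201250900706
-75 221 [-1.1  1.2  4.8] 0.13052658903505532
-50 216 [-1.   1.   4.6] 0.13061408701278865
-25 213 [-1.   1.1  4.6] 0.13040946166602962
0 206 [-0.9  1.3  4.4] 0.13052048480324607
25 156 [-0.9  1.5  4.4] 0.1304561399747418
```

View pics/w1.png

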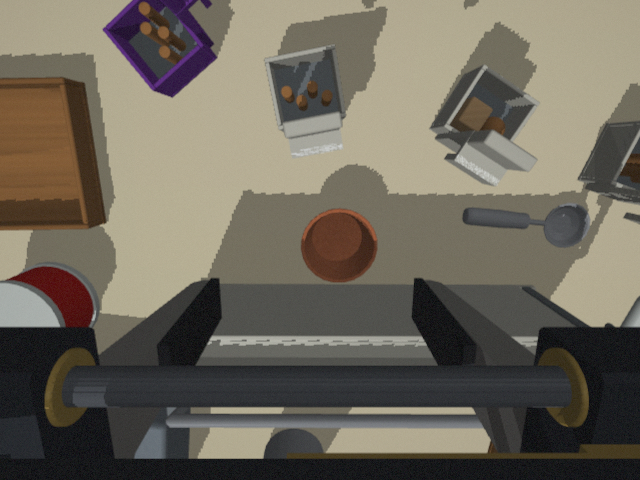

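```bash
sed -i 's/^O=.*/O=np.array([.5901,-.0375,0]); YAW=.115/' h.py
python3 - <<'E'
from h import *
b=np.array([.5365,-.0822,0]); g=b-Rz(YAW)@[0,.0375,0]
up=lambda p,z: np.array([p[0],p[1],z])
env.movel(up(g,.15),rate=.25); env.movel(up(g,.024),rate=.12); st('down')
effector.grasp(15); s=st('grasp')
if s['gripper_width']<.001: raise SystemExit('missed')
env.movel(up(g,.16),rate=.15); st('lift')
t=YAW-.09-np.pi/4+.06   # jaws along the tray diagonal
T=np.array([.488,-.431,0]); R=Rz(t); c=T+R@[0,.018,0]; h=c-R@[0,.0375,0]
env.reach(up(h,.16),tool(t)); st('over')
shot('wrist','w2.png'); look('wrist',['bowl','tray'])
E
```

```text
down t7.4 p [ 0.5414 -0.1196  0.0247] F [-0.5  0.8  1.1] w0.0919
grasp t8.6 p [ 0.5412 -0.1191  0.0244] F [-1.   1.8  5.2] w0.0075
lift t9.7 p [ 0.5401 -0.1193  0.1591] F [-0.6 -0.1 -1.9] w0.0039
over t10.9 p [ 0.4768 -0.444   0.1596] F [ 0.9  1.  -0.7] w0.0044
  wrist bowl [([0.496, -0.419, 0.13], 0.68)]
  wrist tray [([0.49, -0.429, -0.001], 0.58)]
```

View pics/w2.png

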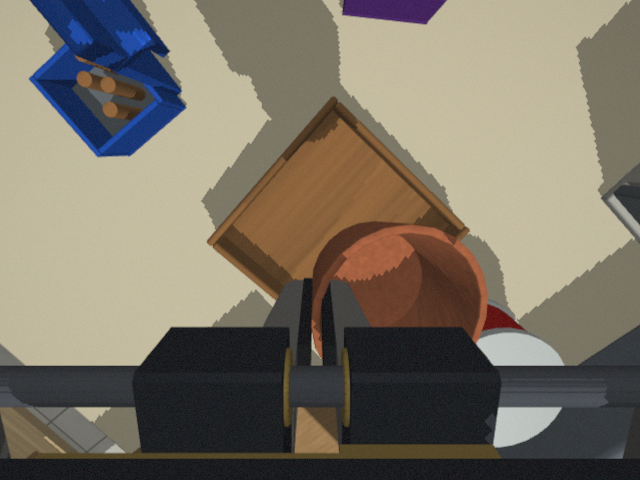

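Run:
```python
from h import *
p=env.sense()['ee_pos'].copy()
p[2]=.07; env.movel(p,rate=.15); p[2]=.032; env.movel(p,rate=.05); st('low')
effector.release(); st('rel')
p[2]=.2; env.movel(p,rate=.15); st()
env.reach(p+[-.03,.03,.03],tool(YAW-.7))
im,d,s=shot('wrist'); look('wrist',['bowl','bowl_rim','tray'])
P=cloud('wrist',d,s).reshape(-1,3); m=(P[:,2]>.045)&(P[:,2]<.1)&(np.linalg.norm(P[:,:2]-[.488,-.431],axis=1)<.07)
(x,y),r=cv2.minEnclosingCircle(P[m,:2].astype(np.float32)); print(m.sum(),x,y,r,np.percentile(P[m,2],[2,50,98]))
# to lever: jaws along rail x, above grip
env.reach(W(-60,243,330),tool(YAW-np.pi/2)); st('lever')
im,d,s=shot('wrist','w3.png'); look('wrist',['lever_grip','lever_hinge'])
q=(cloud('wrist',d,s).reshape(-1,3)-O)@Rz(YAW)*1e3
m=(abs(q[:,1]-240)<35)&(abs(q[:,0]-20)<60)&(q[:,2]>190)&(q[:,2]<240); print('grip',m.sum(),np.round(np.percentile(q[m],[1,50,99],axis=0),1))
```

```text
low t12.7 p [ 0.4758 -0.447   0.0332] F [-2.8 -2.   8.1] w0.0065
rel t14.0 p [ 0.4769 -0.4441  0.032 ] F [-0.2 -0.5  0.4] w0.0918
 t15.3 p [ 0.4765 -0.4435  0.1989] F [-0.4 -0.5 -0.3] w0.0921
  wrist bowl [([0.497, -0.422, 0.005], 0.56)]
  wrist bowl_rim [([0.495, -0.424, 0.058], 0.74)]
  wrist tray [([0.399, -0.132, 0.004], 0.21)]
1620 0.49796998500823975 -0.4214259386062622 0.03993770852684975 [0.0453762  0.05611225 0.05808011]
lever t18.1 p [0.5029 0.1962 0.33  ] F [-0.1  0.6 -0.8] w0.0920
  wrist lever_grip [([0.585, 0.201, 0.211], 0.56)]
  wrist lever_hinge [([0.626, 0.202, 0.125], 0.85)]
grip 1687 [[ 13.3 207.1 213.6]
 [ 19.8 238.6 223.1]
 [ 30.6 263.4 225.8]]
```

View pics/w3.png

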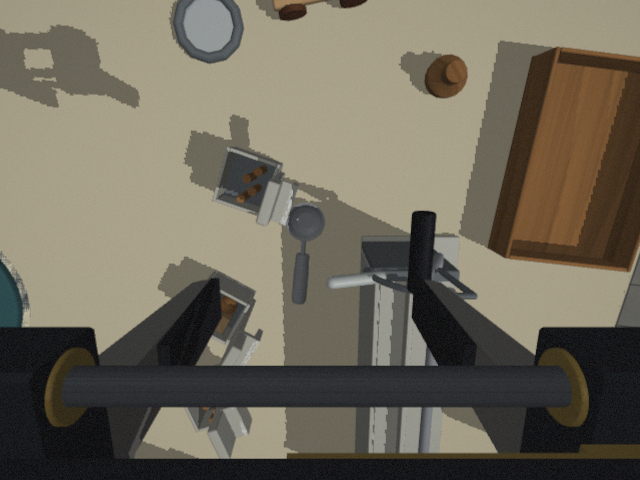

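```bash
cat >> h.py <<'E'
HX,HZ,GY=65,125,247
def gp(a): l=1.25-a; return W(HX-100*np.sin(l),GY,HZ+100*np.cos(l)-19)
def grip_fit(fn=None):
    im,d,s=shot('wrist',fn)
    q=(cloud('wrist',d,s).reshape(-1,3)-O)@Rz(YAW)*1e3
    q=q[(abs(q[:,1]-240)<22)&(abs(q[:,0]-10)<75)&(q[:,2]>140)&(q[:,2]<240)]
    if len(q)<50: print('no grip',len(q)); return
    from scipy.optimize import least_squares
    f=lambda p: np.hypot(q[:,0]-p[0],q[:,2]-p[1])-9
    c=least_squares(f,[np.median(q[:,0]),np.median(q[:,2])-8],loss='soft_l1').x
    print('grip c',np.round(c,1),'r',np.hypot(c[0]-HX,c[1]-HZ),'angle',1.25-np.arctan2(HX-c[0],c[1]-HZ),len(q))
E
python3 - <<'E'
from h import *
grip_fit()
p=gp(.81); env.movel(p+[0,0,.06],rate=.25); env.movel(p,rate=.1); st('at')
effector.grasp(12); st('g')
for a in (.9,1.0,1.10): env.movel(gp(a),rate=.08); st(a)
print((env.sense()['ee_pos']-O)@Rz(YAW)*1e3)
effector.release(); st('rel')
p=gp(1.1); env.movel(p+[0,0,.07],rate=.2); env.movel(W(-40,245,335),rate=.3)
grip_fit(); look('wrist',['lever_grip','lever_hinge'])
shot('scene'); look('scene',['lever_grip','lever_hinge'])
E
```

```text
grip c [ 22.3 215.7] r 100.2358997393428 angle 0.8103920192572489 1372
at t19.6 p [0.5844 0.2105 0.197 ] F [-0.   0.2  0. ] w0.0918
g t20.7 p [0.5836 0.2104 0.1965] F [-3.  -0.4  2.1] w0.0175
0.9 t21.0 p [0.5916 0.2113 0.2004] F [-5.3 -1.4  6.6] w0.0174
1.0 t21.2 p [0.6016 0.2124 0.2035] F [-2.8 -0.5  6.4] w0.0174
1.1 t21.5 p [0.6117 0.2136 0.2056] F [-2.7 -0.3  4.6] w0.0174
[ 50.26356599 246.96209355 205.55945409]
rel t22.7 p [0.6115 0.2136 0.2049] F [ 0.5 -0.   0.2] w0.0916
grip c [ 51.  224.7] r 100.6500239478851 angle 1.1106020465988133 1385
  wrist lever_grip [([0.612, 0.202, 0.221], 0.74), ([0.353, 0.391, 0.003], 0.34), ([0.42, 0.211, -0.002], 0.2)]
  wrist lever_hinge [([0.627, 0.202, 0.126], 0.77)]
  scene lever_grip [([0.618, 0.202, 0.22], 0.67), ([0.498, -0.422, 0.058], 0.55), ([0.452, 0.206, 0.12], 0.21)]
  scene lever_hinge [([0.632, 0.203, 0.127], 0.93), ([0.639, 0.364, 0.004], 0.68)]
```

```bash
cat >> h.py <<'E'
def find_tab(x,y,fn=None):
    """look from above at a standing caddy near (x,y); returns tab centre xy and yaw"""
    im,d,s=shot('wrist',fn); P=cloud('wrist',d,s).reshape(-1,3)
    org=sorted([r['at'] for r in tip_of('wrist','caddy_A')],key=lambda a:np.hypot(a[0]-x,a[1]-y))
    m=(P[:,2]>.128)&(P[:,2]<.142)&(np.linalg.norm(P[:,:2]-[x,y],axis=1)<.08)
    q=P[m]; (c,sz,an)=cv2.minAreaRect((q[:,:2]*1000).astype(np.float32))
    bx=cv2.boxPoints((c,sz,an)); e=[bx[1]-bx[0],bx[2]-bx[1]]; e=max(e,key=np.linalg.norm)
    yaw=np.arctan2(e[1],e[0])-np.pi/2; yaw=(yaw+np.pi/2)%np.pi-np.pi/2
    print('tab',np.round(c,1),np.round(sz,1),'yaw %.3f'%yaw,m.sum(),'z',np.round(np.percentile(q[:,2],[2,50,98]),4),'org',[np.round(o,3).tolist() for o in org[:2]])
    return np.array(c)/1000,yaw
ZG=.102
def pick(x,y,yaw0,fn=None):
    env.reach(np.array([x,y,.30]),tool(yaw0))
    c,yaw=find_tab(x,y,fn)
    return c,yaw
E
python3 - <<'E'
from h import *
env.movel(W(-80,245,335),rate=.3)
x,y,a=.427,-.121,.28
c,yaw=pick(x-.03,y,a,'w4.png')
assert np.hypot(*(c-[x,y]))<.02 and abs(yaw-a)<.2
p=np.r_[c,.2]; env.reach(p,tool(yaw)); c,yaw=find_tab(*c)
p=np.r_[c,ZG]; env.movel(p,rate=.12); st('at')
effector.grasp(40); st('g'); p[2]=.27; env.movel(p,rate=.12); st('up')
shot('wrist','w5.png'); shot('scene'); look('scene',['caddy_B','caddy_B_tab','caddy_B_tip'])
E
```

```text
tab [421.6 -78. ] [12.5 44. ] yaw 0.452 668 z [0.129  0.1355 0.1371] org [[0.398, 0.048, -0.0]]Traceback (most recent call last):
  File "<stdin>", line 5, in <module>
AssertionError
```

Run:
```python
from h import *
x,y,a=.4216,-.078,.452
c,yaw=pick(x-.03,y,a,'w4.png')
assert np.hypot(*(c-[x,y]))<.02 and abs(yaw-a)<.2
p=np.r_[c,ZG]; env.reach(np.r_[c,.2],tool(yaw)); env.movel(p,rate=.12); st('at')
effector.grasp(40); st('g'); p[2]=.27; env.movel(p,rate=.12); st('up')
shot('wrist','w5.png'); shot('scene'); look('scene',['caddy_B','caddy_B_tab','caddy_B_tip'])
```

```text
tab [421.2 -78. ] [12.  43.3] yaw 0.450 665 z [0.1298 0.1355 0.1372] org [[0.398, 0.046, -0.001]]
at t28.1 p [ 0.4219 -0.0779  0.1028] F [-0.   0.  -0.2] w0.0914
g t28.9 p [ 0.4212 -0.0779  0.102 ] F [ 0.1  0.5 -0.1] w0.0434
up t30.7 p [ 0.4208 -0.0783  0.2696] F [-0.1  0.1 -1.3] w0.0437
  scene caddy_B [([0.297, -0.484, 0.002], 0.92), ([0.357, -0.266, -0.003], 0.9), ([0.394, -0.088, 0.165], 0.59)]
  scene caddy_B_tab [([0.422, -0.078, 0.287], 0.94), ([0.296, -0.45, 0.12], 0.92), ([0.332, -0.244, 0.121], 0.65), ([0.356, 0.388, -0.003], 0.57)]
  scene caddy_B_tip [([0.322, -0.233, 0.074], 0.87), ([0.441, -0.071, 0.243], 0.76), ([0.298, -0.433, 0.072], 0.69), ([0.498, -0.422, 0.056], 0.23)]
```

View pics/w5.png

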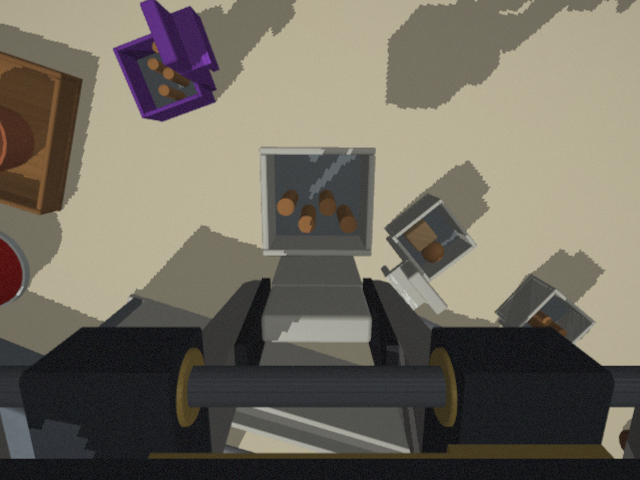

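```bash
cat >> h.py <<'E'
def pitch():
    im,d,s=shot('wrist'); q=(cloud('wrist',d,s).reshape(-1,3)-s['ee_pos'])@np.array(s['tcp_rot'])  # tool coords; y down
    z=ZG*1e3-q[:,1]*1e3; x=q[:,0]*1e3+31; y=q[:,2]*1e3   # caddy frame mm (if level)
    for lo,hi in ((-45,-33),(15,26)):
        m=(x>lo)&(x<hi)&(abs(y)<25)&(z>35)&(z<65)
        if m.sum()>10: print('rim x%d: z %.1f n%d'%(lo,np.percentile(z[m],90),m.sum()))
def hang(y):
    env.reach(W(-100,y,270),tool(YAW)); pitch(); st('front')
    env.movel(W(-75,y,188),rate=.2)
    env.movel(W(-5,y,188),rate=.1); st('over')
    for z in (165,150,143,139.5):
        env.movel(W(-5,y,z),rate=.06); s=st(z)
        if np.abs(s['wrist_force']).max()>15: print('STOP force'); return False
    return True
def leave(y):
    effector.release(); st('rel')
    p=env.sense()['ee_pos'].copy(); env.movel(np.r_[p[:2],.24],rate=.12); env.movel(W(-90,y,300),rate=.3)
    im,d,s=shot('wrist'); q=(cloud('wrist',d,s).reshape(-1,3)-O)@Rz(YAW)*1e3
    m=(abs(q[:,1]-y)<35)&(q[:,0]>-25)&(q[:,0]<15)&(q[:,2]>160)
    print('tab top rail',m.sum(),np.round(np.percentile(q[m],[2,50,98],axis=0),1).tolist() if m.any() else '')
E
python3 - <<'E'
from h import *
print(hang(-105))
shot('scene','s5.png'); look('scene',['caddy_B','caddy_B_tab','caddy_B_tip'])
im=cv2.imread('pics/s5.png')[180:380,220:460]; cv2.imwrite('pics/s5c.png',cv2.resize(im,None,fx=3,fy=3,interpolation=cv2.INTER_CUBIC))
E
```

```text
rim x-45: z 51.7 n617
rim x15: z 60.4 n1372
front t31.7 p [ 0.5021 -0.1527  0.27  ] F [-0.1  1.  -2.2] w0.0437
over t33.1 p [ 0.5966 -0.1427  0.1881] F [ 0.6 -0.1 -1.2] w0.0437
165 t33.6 p [ 0.597  -0.1425  0.1646] F [ 0.7 -0.2 -1.2] w0.0437
150 t34.0 p [ 0.5969 -0.1423  0.1495] F [ 0.2  0.3 -1.7] w0.0439
143 t34.3 p [ 0.5969 -0.1423  0.1426] F [-0.7  0.4 -1.8] w0.0436
139.5 t34.6 p [ 0.5971 -0.1424  0.1393] F [-0.5  0.4 -1.9] w0.0433
True
  scene caddy_B [([0.299, -0.482, -0.003], 0.84), ([0.565, -0.144, 0.035], 0.78), ([0.352, -0.266, -0.001], 0.71)]
  scene caddy_B_tab [([0.333, -0.244, 0.12], 0.89), ([0.299, -0.452, 0.119], 0.68), ([0.595, -0.143, 0.157], 0.61), ([0.633, 0.203, 0.126], 0.18)]
  scene caddy_B_tip [([0.297, -0.436, 0.072], 0.9), ([0.323, -0.234, 0.074], 0.81), ([0.619, -0.141, 0.111], 0.77), ([0.63, 0.206, 0.127], 0.54)]
```

View pics/s5c.png

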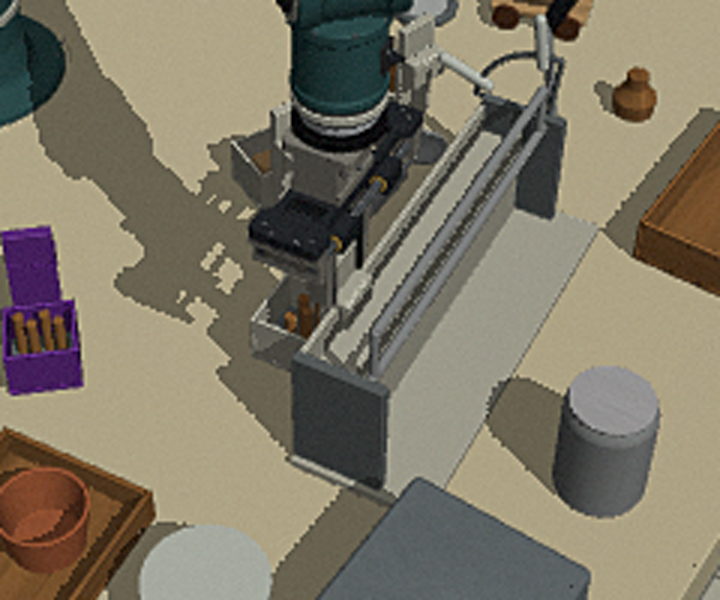

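Run:
```python
from h import *
y=-105; env.movel(W(-5,y,138),rate=.03); st(); leave(y)
shot('scene'); look('scene',['caddy_B_tab','caddy_B_tip'])
# next: A
x,y,a=.425,.029,-.46
c,yaw=pick(x-.03,y,a)
print(np.hypot(*(c-[x,y])))
assert np.hypot(*(c-[x,y]))<.06
env.reach(np.r_[c-[.02,0],.3],tool(yaw)); c,yaw=find_tab(*c)
p=np.r_[c,ZG]; env.reach(np.r_[c,.2],tool(yaw)); env.movel(p,rate=.12); st('at')
effector.grasp(40); s=st('g'); assert .04<s['gripper_width']<.048
p[2]=.27; env.movel(p,rate=.12); st('up')
ok=hang(0)
shot('scene'); look('scene',['caddy_B_tab','caddy_B_tip','caddy_A'])
```

```text
t35.0 p [ 0.5972 -0.1424  0.138 ] F [-0.1 -0.  -2.4] w0.0437
rel t35.8 p [ 0.5972 -0.1424  0.138 ] F [0.4 0.3 0.2] w0.0917
tab top rail 851 [[-13.7, -126.2, 160.9], [-10.2, -105.3, 170.8], [-2.5, -85.2, 172.6]]
  scene caddy_B_tab [([0.299, -0.449, 0.119], 0.76), ([0.593, -0.14, 0.154], 0.74), ([0.333, -0.242, 0.12], 0.74)]
  scene caddy_B_tip [([0.621, -0.143, 0.111], 0.93), ([0.32, -0.233, 0.072], 0.71), ([0.591, -0.035, -0.004], 0.59)]
tab [426.2  29.1] [43.8 12.4] yaw -0.416 675 z [0.1291 0.1356 0.1373] org [[0.397, 0.046, 0.002]]
0.0012031890384550012
tab [426.3  29. ] [43.9 12.5] yaw -0.413 701 z [0.1287 0.1356 0.1373] org [[0.398, 0.047, 0.001]]
at t40.6 p [0.427  0.0291 0.1028] F [ 0.3 -1.   0. ] w0.0916
g t41.4 p [0.4263 0.029  0.102 ] F [-0.  -0.5  0.3] w0.0434
up t42.9 p [0.4258 0.029  0.2694] F [-1.1  0.3 -1.5] w0.0436
rim x-45: z 51.6 n646
rim x15: z 60.8 n1536
front t43.7 p [ 0.4902 -0.048   0.2696] F [-0.9  0.1 -1.9] w0.0436
over t45.1 p [ 0.5846 -0.0382  0.188 ] F [-0.2 -0.7 -1.2] w0.0437
165 t45.7 p [ 0.5849 -0.0381  0.1646] F [ 0.2 -0.6 -1.5] w0.0436
150 t46.1 p [ 0.5848 -0.038   0.1495] F [-0.1 -0.6 -1.1] w0.0437
143 t46.3 p [ 0.5848 -0.0381  0.1426] F [-0.2 -0.  -2. ] w0.0438
139.5 t46.6 p [ 0.585  -0.0381  0.1393] F [ 0.3 -0.1 -1.3] w0.0438
  scene caddy_B_tab [([0.331, -0.244, 0.12], 0.73), ([0.297, -0.454, 0.118], 0.69), ([0.595, -0.145, 0.154], 0.58)]
  scene caddy_B_tip [([0.62, -0.141, 0.108], 0.96), ([0.323, -0.234, 0.074], 0.7), ([0.297, -0.436, 0.073], 0.57)]
  scene caddy_A [([0.556, -0.042, 0.039], 0.76), ([0.594, -0.141, 0.154], 0.36)]
```

Run:
```python
from h import *
y=0; env.movel(W(-5,y,138),rate=.03); st(); leave(y)
shot('scene'); look('scene',['caddy_A_tab','caddy_A_tip'])
x,y,a=.455,.206,-.33
c,yaw=pick(x-.03,y,a)
print(np.hypot(*(c-[x,y])))
assert np.hypot(*(c-[x,y]))<.06
env.reach(np.r_[c-[.02,0],.3],tool(yaw)); c,yaw=find_tab(*c)
p=np.r_[c,ZG]; env.reach(np.r_[c,.2],tool(yaw)); env.movel(p,rate=.12); st('at')
effector.grasp(40); s=st('g'); assert .04<s['gripper_width']<.048
p[2]=.27; env.movel(p,rate=.12); st('up')
ok=hang(105)
shot('scene'); look('scene',['caddy_D_tab','caddy_D_tip','caddy_D'])
```

```text
t47.0 p [ 0.5852 -0.0381  0.138 ] F [ 0.3 -0.3 -0.9] w0.0435
rel t47.9 p [ 0.5851 -0.0381  0.138 ] F [-0.4 -1.2  0.5] w0.0919
tab top rail 829 [[-15.5, -21.3, 160.7], [-11.9, -1.1, 170.7], [-4.6, 19.7, 172.5]]
  scene caddy_A_tab [([0.578, -0.039, 0.153], 0.9), ([0.571, -0.145, 0.033], 0.28)]
  scene caddy_A_tip [([0.602, -0.037, 0.113], 0.58), ([0.574, -0.146, 0.035], 0.4)]
tab [454.8 206.9] [43.9 12.5] yaw -0.221 674 z [0.129  0.1356 0.1373] org []
0.0009076821719933808
tab [454.2 207.1] [44.1 12.1] yaw -0.233 672 z [0.1294 0.1356 0.1373] org [[0.353, 0.391, 0.001]]
at t52.5 p [0.4548 0.2075 0.1029] F [-0.4 -0.1  0.6] w0.0918
g t53.3 p [0.4543 0.2072 0.102 ] F [ 0.3 -0.2  0.1] w0.0436
up t54.9 p [0.4538 0.2069 0.2692] F [ 0.3 -0.  -3. ] w0.0438
rim x-45: z 51.6 n644
rim x15: z 60.7 n1517
front t55.6 p [0.4785 0.0565 0.2697] F [-0.4  0.3 -2.7] w0.0436
over t57.0 p [0.5725 0.0662 0.188 ] F [ 0.6  0.7 -3.2] w0.0438
165 t57.5 p [0.5729 0.0662 0.1646] F [-0.5  0.  -2.5] w0.0435
150 t57.9 p [0.5727 0.0662 0.1494] F [ 1.2  1.2 -2.8] w0.0436
143 t58.2 p [0.5728 0.0662 0.1426] F [-0.2 -0.  -2.7] w0.0436
139.5 t58.5 p [0.5729 0.0662 0.1393] F [ 0.3 -0.4 -3.2] w0.0435
  scene caddy_D_tab [([0.572, 0.064, 0.156], 0.63), ([0.616, -0.143, 0.112], 0.36)]
  scene caddy_D_tip [([0.594, 0.069, 0.11], 0.6)]
  scene caddy_D [([0.542, 0.065, 0.037], 0.87), ([0.63, 0.204, 0.125], 0.58)]
```

Run:
```python
from h import *
y=105; env.movel(W(-5,y,138),rate=.03); st(); leave(y)
shot('scene','s6.png'); look('scene',['caddy_D_tab','caddy_D_tip','caddy_A_tip','caddy_B_tip','caddy_C'])
im=cv2.imread('pics/s6.png')[150:350,230:450]; cv2.imwrite('pics/s6c.png',cv2.resize(im,None,fx=3,fy=3,interpolation=cv2.INTER_CUBIC))
env.reach(W(-60,245,335),tool(YAW-np.pi/2)); grip_fit()
```

```text
t58.9 p [0.5731 0.0663 0.138 ] F [ 0.2  0.3 -3.2] w0.0438
rel t59.7 p [0.5731 0.0662 0.138 ] F [-0.6  0.4  0.9] w0.0918
tab top rail 812 [[-18.0, 83.7, 161.3], [-14.3, 104.7, 170.3], [-7.2, 125.3, 172.2]]
  scene caddy_D_tab [([0.566, -0.041, 0.032], 0.73), ([0.562, 0.061, 0.156], 0.65)]
  scene caddy_D_tip [([0.589, 0.066, 0.113], 0.75), ([0.592, -0.141, 0.156], 0.4)]
  scene caddy_A_tip [([0.606, -0.037, 0.11], 0.7)]
  scene caddy_B_tip [([0.617, -0.138, 0.109], 0.93), ([0.322, -0.234, 0.075], 0.83), ([0.295, -0.432, 0.072], 0.71), ([0.475, 0.449, 0.0], 0.5)]
  scene caddy_C [([0.355, 0.389, -0.003], 0.73)]
grip c [ 51.  224.6] r 100.62918384744596 angle 1.1103243057941399 1425
```

View pics/s6c.png

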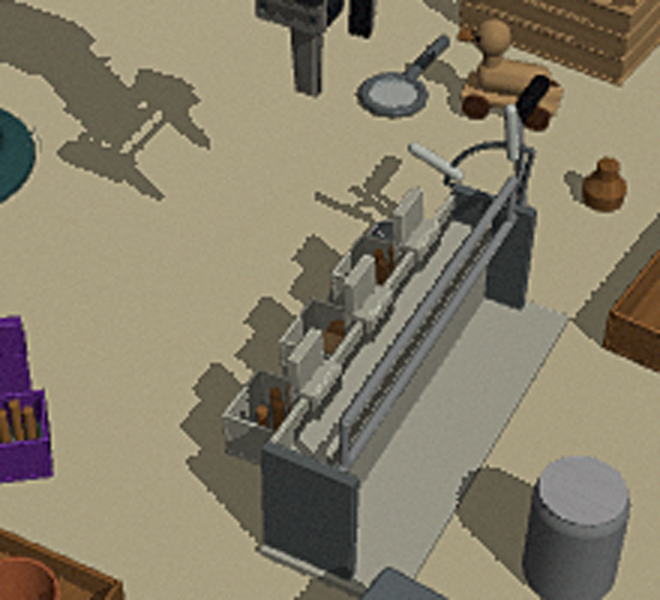

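Run:
```python
from h import *
p=gp(1.1); env.movel(p+[0,0,.06],rate=.25); env.movel(p,rate=.1); st('at')
effector.grasp(12); st('g')
for a in np.arange(.95,-.01,-.1368)[:-1].tolist()+[.12,0.]:
    env.movel(gp(a),rate=.09); s=st('%.2f'%a)
    if np.abs(s['wrist_force']).max()>25: print('STOP'); break
print((s['ee_pos']-O)@Rz(YAW)*1e3)
```

```text
at t64.7 p [0.6118 0.2139 0.2056] F [0.7 1.  0.5] w0.0918
g t65.8 p [0.6116 0.2136 0.2049] F [ 1.2  0.4 -0.5] w0.0176
0.95 t66.1 p [0.597  0.212  0.2022] F [-0.9  0.2  4.8] w0.0176
0.81 t66.4 p [0.5838 0.2106 0.1967] F [-0.9  0.1  4.2] w0.0174
0.68 t66.7 p [0.5717 0.2092 0.1895] F [-0.6  0.8  1.6] w0.0174
0.54 t67.0 p [0.5608 0.208  0.1811] F [-0.   0.7 -1.3] w0.0177
0.40 t67.3 p [0.5514 0.2069 0.1715] F [ 0.3  2.2 -4.4] w0.0173
0.27 t67.6 p [0.5436 0.2059 0.1609] F [ 4.7  2.6 -4.6] w0.0171
0.13 t67.9 p [0.5371 0.2051 0.1492] F [ 4.5  3.4 -4.4] w0.0176
0.12 t68.1 p [0.5371 0.2051 0.149 ] F [ 3.9  2.9 -2.9] w0.0175
0.00 t68.4 p [0.5323 0.2045 0.1372] F [ 5.4  2.8 -4.3] w0.0175
[-29.64348702 247.04113026 137.16262064]
```

Run:
```python
from h import *
env.pause(.3); effector.release(); st('rel')
p=env.sense()['ee_pos'].copy(); p[2]=.25; env.movel(p,rate=.15); env.movel(W(-110,245,300),rate=.3); grip_fit('w7.png')
shot('scene','s7.png'); look('scene',['lever_grip','caddy_A_tip','caddy_B_tip','caddy_D_tip'])
im=cv2.imread('pics/s7.png')[150:350,230:450]; cv2.imwrite('pics/s7c.png',cv2.resize(im,None,fx=3,fy=3,interpolation=cv2.INTER_CUBIC))
```

```text
rel t69.9 p [0.5321 0.2044 0.1375] F [ 0.4 -0.2  1.2] w0.0924
grip c [-28.8 157.4] r 99.24329636571062 angle 0.012137636619414804 1101
  scene lever_grip [([0.571, -0.142, 0.032], 0.67)]
  scene caddy_A_tip [([0.604, -0.037, 0.112], 0.83), ([0.631, 0.202, 0.126], 0.69)]
  scene caddy_B_tip [([0.296, -0.433, 0.071], 0.87), ([0.323, -0.236, 0.072], 0.77), ([0.616, -0.142, 0.111], 0.67), ([0.565, -0.041, 0.032], 0.35)]
  scene caddy_D_tip [([0.586, 0.071, 0.113], 0.71), ([0.499, -0.423, 0.007], 0.19)]
```

View pics/s7c.png

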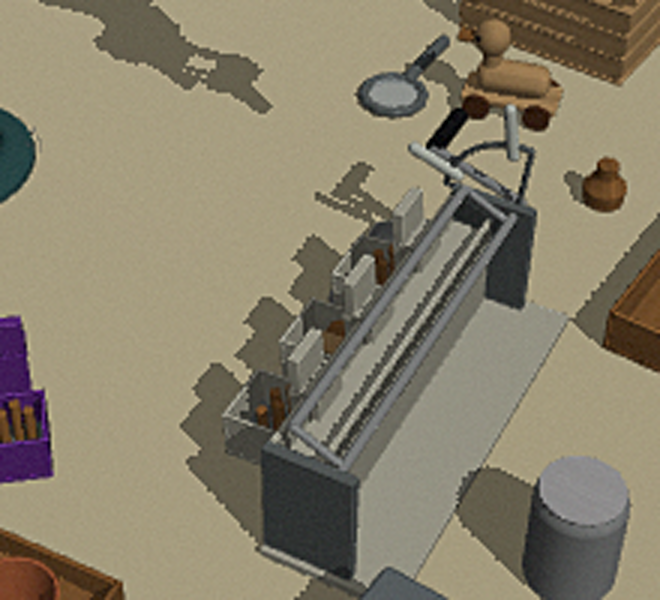

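View pics/w7.png

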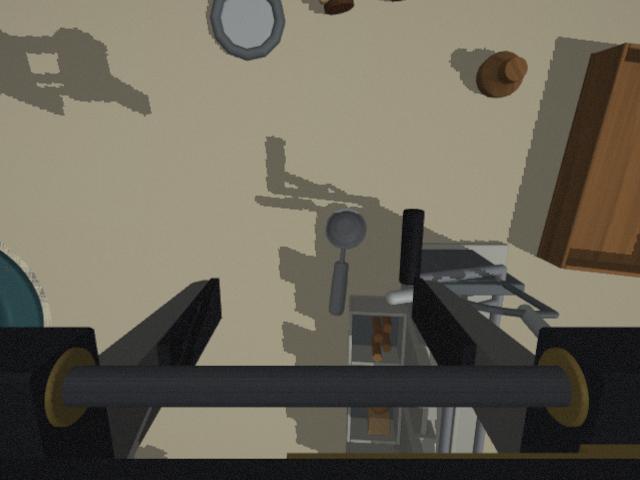

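Run:
```python
from h import *
p=env.sense()['ee_pos'].copy(); env.movel(p+[-.05,0,.06],rate=.2); env.pause(.5)
shot('top'); look('top',['bowl','duck','top_toy','drum','spoon','magnifier','caddy_A','caddy_B','caddy_D'])
st(); print(workorder.finish_job())
```

```text
top bowl [([0.495, -0.417, 0.003], 0.7)]
  top duck [([0.476, 0.447, -0.0], 0.82)]
  top top_toy [([0.634, 0.362, -0.002], 0.7)]
  top drum [([0.658, -0.411, 0.006], 0.61), ([0.588, 0.069, 0.112], 0.52), ([0.494, -0.424, 0.057], 0.26)]
  top spoon [([0.491, 0.125, 0.0], 0.88)]
  top magnifier [([0.352, 0.391, 0.0], 0.79), ([0.49, -0.433, -0.001], 0.46)]
  top caddy_A [([0.559, -0.039, 0.029], 0.8)]
  top caddy_B [([0.36, -0.271, -0.002], 0.7), ([0.57, -0.144, 0.033], 0.65)]
  top caddy_D [([0.548, 0.064, 0.028], 0.74)]
 t73.1 p [0.403  0.193  0.3589] F [-0.2  0.8  0. ] w0.0920
the job is handed in; nothing more can be done
None
```

The job is done and handed in at about 73 s of the allowed 192 s.

- **Bowl:** it stands upright in the tray. Its rim is level at z ≈ 56 mm.
- **Lever up:** it started at about 0.81 rad. I raised it to 1.11 by measurement (upper mark 1.10), and it stayed there while I hung the caddies.
- **Caddies:** only A, B and D were there; I saw no caddy C. B was knocked about 4 cm aside before I reached it, so I measured it again before picking it up. They hang at about rail y −105 (B), 0 (A) and +105 mm (D). Their tab tops are at about z 171 mm, as expected when fully seated, and the hook tips show behind the lip.
- **Lever down:** it reads 0.012 rad (lower mark 0). In the pictures it lies along the lower white mark, with the keeper bar over the hooks.

In the last top picture the duck and spinning top were where they started. The drum read within about 6 mm of its first position. I had no starting measurement of my own for the spoon and magnifier, but they look unmoved in the pictures.

Two of the last readings disagreed. Several hook tips read at z 111–113 mm against an expected 108, which is within the networks' error. In the final scene picture the `lever_grip` network reported a wrong spot, so the lever angle comes from my own fit to the wrist camera's depth.

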